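Plant the gourd spike in the shuttered stand

TASK

Take the gourd-painting post out of its wooden rest and plant it upright in the low square stand, pin fully home and collar down on the stand's metal plate, then let go. The socket is hidden under a flush spring shutter somewhere near the middle of the plate, so press the pin lightly on the plate and sweep it outward in a spiral until it drops in; the plate is sprung and must never be pushed down more than 6 mm. Keep the post upright throughout, without forcing it askew, and leave the loose gourd, paint bottle and glue bottle where they stand.

Things in the scene. Friction and masses are not known exactly. Their poses are not given: they have to be found in the camera images.
- post_grip (a point): a point on the axis of the post's square dark wooden handle (18 x 18 mm; x and y square to its sides, z up along the post), 62 mm above the pin's foot; the handle runs from 32 mm below this point to 28 mm above it, then comes a 12 mm spike. Post: 102 mm long, 0.13 to 0.2 kg; it stands in the rest at the start
- post_tip (a point): centre of the flat foot of the post's pin, z up along the post. The pin is round steel, 12 mm across, 24 mm long, with a 2 mm chamfer at the foot; above it a steel collar 30 mm across and 6 mm thick, then the handle
- rest: pale wooden block 62 x 62 x 30 mm, fixed to the desk, origin at the centre of its underside. The post's pin stands in a loose 18 mm hole in its middle, the collar on its top; lift the post more than 24 mm to free the pin
- stand: low square wooden stand, fixed, 136 x 136 x 37.5 mm, origin at the centre of its underside, x and y square to its sides, z up. Its lip (top at 37.5 mm) leaves a 76 x 76 mm window over a plain grey metal plate (top at 33 mm)
- window (a point): centre of the stand's window, at the height of the plate's top, axes as the stand. The plate's one blind hole, 15 mm across and deeper than the pin, is closed flush by a shutter of the same metal and cannot be seen; its centre is up to 9 mm from this point in the stand's x and up to 9 mm in its y. The shutter yields to less than 1 N and springs back
- plate (a joint): how far the sprung plate is pushed down, m: 0 at rest, end stop at 0.010, about 2.5 N for each mm after the first 1 N; it stays level. When the pin drops into the hole the plate springs back up round it and the upward force on the pin falls to 1 N or so
- gourd: small natural loose gourd, 52 mm across and 75 mm high, origin under its centre; leave alone
- paint_bottle: loose white paint bottle with a black cap, 38 mm across and 105 mm high, origin under its centre; leave alone
- glue: loose white glue bottle with a dark nozzle, 36 x 50 x 138 mm, origin under its centre; leave alone
Things that resemble listed ones, but are neither listed nor needed, are in the scene too. Leave any green or red look-alike of the part that bears post_grip alone.

How it is judged (in metres and radians):
On the way, in this order (a step that is already met when the one before it is completed fails the run):
1. the post is lifted out of its rest (height (world z) of post_tip above 0.04 m), for 0.2 s.
2. the pin has dropped at least 6 mm into the hidden socket, with the plate pushed down less than 3 mm (z of post_tip in the frame of stand below 0.027 m and horizontal distance between post_tip and window below 0.018 m and value of joint plate below 0.003 m), for 0.1 s.
At the end, for the whole second after the job is handed in: the post stands upright (within 0.1 rad) and still in the stand's socket, its foot at least 21.5 mm below the plate's resting top (24 mm is fully home) and within 18 mm of the window's centre, the plate up again (pushed down less than 2 mm) (z of post_tip in the frame of stand below 0.0115 m and horizontal distance between post_tip and window below 0.018 m and angle between post_tip's own z axis and vertical below 0.1 rad and value of joint plate below 0.002 m and linear speed of post below 0.01 m/s); the robot touches nothing.
It fails at once if the sprung plate is pushed down more than 6 mm (value of joint plate above 0.006 m).
It fails at once if the post leans or is wrenched more than 0.3 rad from upright (angle between post_tip's own z axis and vertical above 0.3 rad).
It fails at once if a loose bystander is moved more than 25 mm (distance of any of gourd, paint_bottle, glue from where it was at the start of the episode above 0.025 m).
It also fails if it takes over 64 s, if anything falls off the work surface, if the arm or the gripper's body presses on something with over 40 N, if the wrist force passes 120 N, or if a joint passes its speed limit or range.

ROBOT

A 6-joint arm with a two-finger parallel gripper is mounted at the origin on the work surface; the furniture and walls round the work are solid. World frame = base frame: x ahead of the robot, y to its left, z up, the work surface at z = 0. Lengths are in mm, angles in rad, forces in N, time in s.
With the tool pointing down it reaches from about 350 to 875 mm from the base axis. Payload 4.2 kg.
Tool frame: the origin (TCP) lies at the very end of the fingers, on their centre line; the grasp point (between the pads) lies 19 mm behind it; z points along the fingers, y is the line along which they close (so a half turn about z gives the same grasp; the last joint's range is limited). The gripper opens to 85 mm and grips with 20 to 120 N. Pads are 22 mm wide; open, the fingers measure 114 mm over their backs; the gripper's body (76 mm by 85 mm) begins 54 mm behind the grasp point. The pads swing forward as they close: fully open they stand 13 mm farther back than shut.
Start: joints at [1.404, 0.385, 0.008, 0, -1.194, -0.259], TCP at [258.122, 569.185, 231.312] pointing down, gripper open.
Joint ranges: [-3.14, 3.14], [-1.21, 2.06], [-1.07, 1.41], [-3.16, 2.05], [-2.99, -0.16], [-3.1, 3.1]. Speed limits (rad/s): [2.79, 2.79, 3.14, 3.14, 3.14, 3.14].

INTERFACE

Orientations are given as a unit quaternion [x, y, z, w].
In Python, from bench import arm, optics gives the robot as it stands. The module is installed in compiled form; this text tells all that it offers.
- The arm moves only by the tool step_arm, never from a script. Its argument "motion" is a list of rows, each an object with "dr": the turn, a rotation vector about the tool's x, y, z in units of 8 degrees (1.0 is 8 degrees), a list of three; "slide": the shift along the tool's x, y, z in mm, a list of three; "jaw": the finger opening in mm, from 0 to 85.4. A call has exactly 8 rows; each row is the pose to reach, as a shift and turn from the pose commanded when the call began, along the tool's axes at that moment; what a row does not reach only later rows make up. A row lasts 1/8 s, in which the tool goes at most 62.5 mm and 10.7 degrees, less where a joint would pass 70% of its speed; a pose out of reach is approached as far as the arm can. A call with a gripper value outside its range is refused whole. The fingers move at their own pace and stop on an object; the grip force is fixed at half the most. Time passes only in rows, so rows that repeat a pose let the fingers close, or fill a call up. It gives the time, the measured TCP pose, the force, the opening and the grip force at its end, in the units of the state.
- arm.read_state(): the state, without advancing time (a new reading comes with each control period).
- optics.get_image(name): name is "side" or "top"; returns the picture (480x640x3 uint8, blue, green, red); there is no depth.
- optics.camera_info(name): a dict with "camera_matrix" (3x3 intrinsics, pixels), "view" (4x4, takes a point from world to camera coordinates). Camera axes: x right, y up, looking along -z (the intrinsics and any distortion apply to the point x, -y, -z); pixel columns grow to the right and rows downward; lengths in mm; the calibration is good to about 2 mm. A picture is of the moment at which its call begins. camera_info takes no time and is no camera call.
- arm.job_done(): hands the job in; it is judged then, once.
The state is a dict: "clock": time; "joints": joint angles; "joint_vel": joint speeds; "joint_efforts": joint torques, N m; "position": TCP position; "ee_rot": TCP orientation; "contact_force": force on the tool from outside, world axes, zero at the start; "wrist_torque": the same for the moment, N m; "gripper_width": finger opening in mm; "grasp_force": force on a finger pad.
Only numpy, scipy, OpenCV 4.12 (cv2) and the standard library are available. Lean on these libraries where they do the work, as an engineer would, in place of code of your own. Each camera call takes 0.05 s, during which the arm holds its last target. There are 200 camera calls.

## Working session

There is one attempt and no reset: what is moved stays moved. The work goes in short steps, Python scripts to look and compute and a tool call to move; the robot and the scene stay as the last step left them, time stands still between calls to the robot, and variables do not carry over. Pictures are saved under pics/ and viewed, at most 10 in all, crops included, and the job is handed in when it is done.

Besides the shell and the picture viewer there is one more tool, called by a JSON object that holds its "op" and its "data", one argument or row to a line. step_arm: Moves the arm, as the interface text tells. Its arguments: {"type":"object","properties":{"motion":{"type":"array","items":{"type":"object","properties":{"dr":{"type":"array","items":{"type":"number"}},"slide":{"type":"array","items":{"type":"number"}},"jaw":{"type":"number"}}}}},"required":["motion"]}

```bash
mkdir -p pics; python3 - <<'E'
from bench import arm, optics
import cv2
for n in("top","side"):
    cv2.imwrite(f"pics/{n}0.png",optics.get_image(n)); i=optics.camera_info(n); print(n,i)
print(arm.read_state())
E
```

```text
top {'camera_matrix': array([[555.66504886,   0.        , 320.47971559],
       [  0.        , 555.66504886, 241.44915926],
       [  0.        ,   0.        ,   1.        ]]), 'view': array([[-2.30504081e-02, -9.99732961e-01, -1.63875184e-03,
         8.04347402e+01],
       [ 9.80882301e-01, -2.29325434e-02,  1.93245985e-01,
        -5.13888372e+02],
       [-1.93231962e-01,  2.84697615e-03,  9.81148971e-01,
        -1.12700969e+03],
       [ 0.00000000e+00,  0.00000000e+00,  0.00000000e+00,
         1.00000000e+00]])}
side {'camera_matrix': array([[433.84310745,   0.        , 317.22599241],
       [  0.        , 433.84310745, 232.8675346 ],
       [  0.        ,   0.        ,   1.        ]]), 'view': array([[-9.84209721e-01, -1.76264249e-01,  1.61907345e-02,
         5.29956389e+02],
       [ 1.10046463e-01, -5.37683676e-01,  8.35934232e-01,
        -7.77844444e+01],
       [-1.38639826e-01,  8.24516331e-01,  5.48590758e-01,
        -9.64009137e+02],
       [ 0.00000000e+00,  0.00000000e+00,  0.00000000e+00,
         1.00000000e+00]])}
{'clock': 0.1, 'joints': array([ 1.40359549e+00,  3.85506527e-01,  6.72261484e-03, -4.22624608e-04,
       -1.19397794e+00, -2.58627512e-01]), 'joint_vel': array([-0.0017031 , -0.00033649,  0.00455477,  0.00084808, -0.00052971,
        0.00077586]), 'joint_efforts': array([ 1.58339321e-04, -3.93319452e+01,  1.88929296e+01,  4.19794366e+00,
       -2.58711174e-03,  3.28751447e-06]), 'position': array([257.92714646, 568.71518994, 230.30097223]), 'ee_rot': array([ 9.77402309e-01, -2.11385246e-01, -1.51295301e-04,  9.90709967e-04]), 'contact_force': array([ 0.16682695, -0.04121279,  0.54344806]), 'wrist_torque': array([-0.03149257,  0.02285554, -0.03197326]), 'grasp_force': 0.0, 'gripper_width': 84.86022640005054}
```

View pics/top0.png

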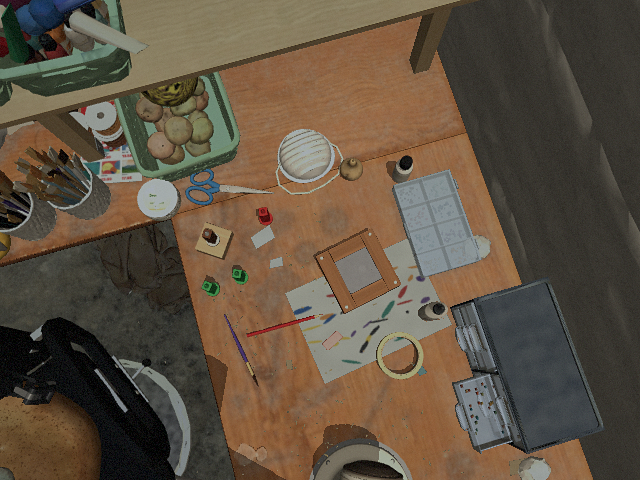

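View pics/side0.png

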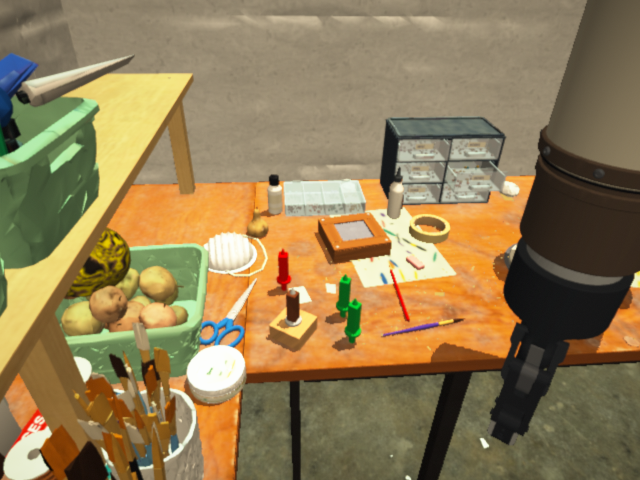

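Top view: dark post in its pale rest at about (212,238). Look-alikes are green (211,287), green (239,275) and red (264,215). The stand's window is at about (357,271). In the side view the post is at (293,308) and the stand at (354,235). I choose the dark wooden one in the pale block, and check it in a close crop.

```bash
python3 - <<'E'
import cv2,numpy as np
t=cv2.imread("pics/top0.png");s=cv2.imread("pics/side0.png")
r=lambda im,x,y,w,h,k:cv2.resize(im[y:y+h,x:x+w],None,fx=k,fy=k,interpolation=cv2.INTER_CUBIC)
a=r(t,185,210,60,50,6.6667)   # 400x333
b=r(t,310,225,100,90,4)  #400x360
c=r(s,255,275,80,80,5) #400
d=r(s,310,205,90,60,4.4444) #400x267
A=np.zeros((600,800,3),np.uint8)
a=r(t,190,215,50,45,8);A[:300,:400]=cv2.resize(a,(400,360))[:300]
A[300:600,:400]=r(t,310,227,100,75*1+0,4)[:300]
A[:300,400:]=r(s,260,285,80,60,5)
A[300:600,400:]=r(s,312,205,80,60,5)
cv2.imwrite("pics/crop0.png",A)
E
```

```text
(no output)
```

View pics/crop0.png

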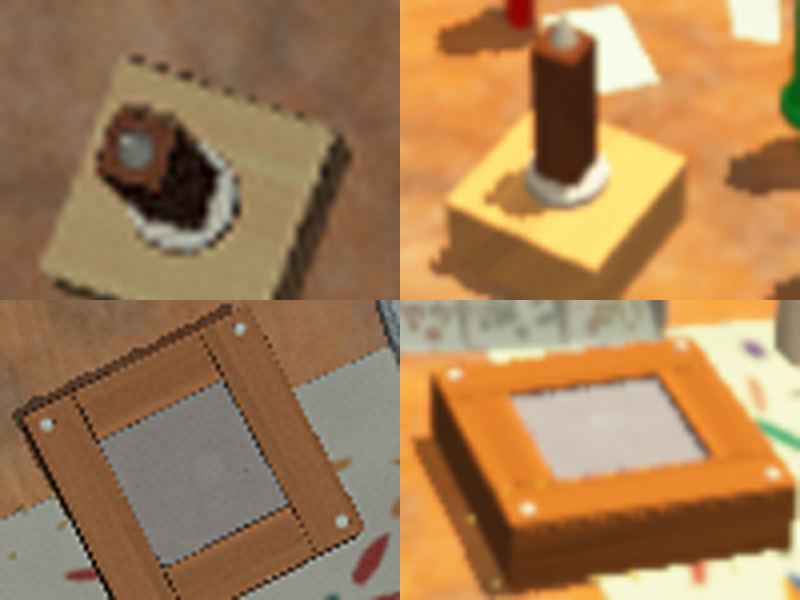

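```bash
cat >h.py <<'E'
import numpy as np,cv2
from bench import arm,optics
I={n:optics.camera_info(n) for n in("top","side")}
def ray(n,u,v):
    i=I[n];K=i["camera_matrix"];R=i["view"][:3,:3];t=i["view"][:3,3]
    d=np.linalg.inv(K)@[u,v,1];d=R.T@(d*[1,-1,-1]);return -R.T@t,d
def at(n,u,v,z):
    o,d=ray(n,u,v);return o+d*(z-o[2])/d[2]
def proj(n,p):
    i=I[n];c=i["view"]@np.r_[p,1];q=i["camera_matrix"]@(c[:3]*[1,-1,-1]);return q[:2]/q[2]
def box(n,c,yaw,h,z): # corners of square
    a=yaw+np.pi/4+np.arange(4)*np.pi/2
    return np.array([proj(n,[c[0]+h*2**.5*np.cos(t),c[1]+h*2**.5*np.sin(t),z]) for t in a])
E
python3 - <<'E'
from h import *
tc=lambda x,y,ox,oy,k:(ox+(x+.5)/k-.5,oy+(y+.5)/k-.5)
print("collar",at("top",*tc(180,191,190,215,8),36),"htop",at("top",*tc(137,147,190,215,8),96))
print("spike side",at("side",*tc(164,28,260,285,5),105),"collar side",at("side",*tc(168,178,260,285,5),36))
for nm,P,z in (("rest",[(125,58),(345,140)],30),):
    p=[at("top",*tc(*q,190,215,8),z)[:2] for q in P];d=p[1]-p[0];print(nm,p,np.degrees(np.arctan2(d[1],d[0])),np.hypot(*d))
W=[(101,139),(224,80),(290,205),(165,265)]
p=np.array([at("top",*tc(x,y,310,227,4),33)[:2] for x,y in W]);print("win top",p.mean(0),[ (np.degrees(np.arctan2(*(p[(i+1)%4]-p[i])[::-1])),np.hypot(*(p[(i+1)%4]-p[i]))) for i in range(4)])
W=[(46,125),(239,29),(342,221)]
p=np.array([at("top",*tc(x,y,310,227,4),37.5)[:2] for x,y in W]);print("screws c",(p[0]+p[2])/2, (p[0]-p[1]),(p[2]-p[1]))
W=[(455-400,74),(682-400,46),(773-400,173),(528-400,209)]
p=np.array([at("side",*tc(x,y,312,205,5),37.5)[:2] for x,y in W]);print("screws side c",p.mean(0))
t=cv2.imread("pics/top0.png");s=cv2.imread("pics/side0.png")
r=lambda im,x,y,w,h,k:cv2.resize(im[y:y+h,x:x+w],None,fx=k,fy=k,interpolation=cv2.INTER_CUBIC)
cv2.imwrite("pics/c1.png",np.hstack([r(t,198,222,25,30,16),r(s,282,284,25,30,16)]))
E
```

```text
collar [530.4442786  301.06282372  36.        ] htop [529.72937998 300.44056488  96.        ]
spike side [527.79215411 305.45731224 105.        ] collar side [527.35543653 305.74415791  36.        ]
rest [array([568.89280657, 317.7085132 ]), array([544.72407118, 257.82381338])] -111.9784027812611 64.57789902284564
win top [456.10014808 -10.78885262] [(np.float64(-65.49185408149539), np.float64(73.48371399402878)), (np.float64(-154.61145590312603), np.float64(75.54280418077602)), (np.float64(114.22279392907863), np.float64(73.87291957868578)), (np.float64(25.09692596468395), np.float64(75.16994496397533))]
screws c [454.95902127  -9.59524917] [-49.790102   104.79326363] [-104.76071121  -50.19082429]
screws side c [454.81818935  -9.86041677]
```

View pics/c1.png

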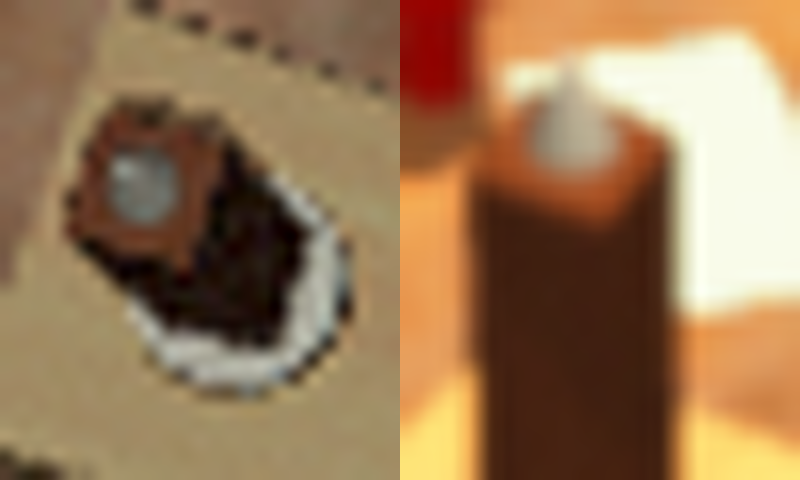

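Close crop: it's the dark square post, collar on the pale rest, with its handle aligned with the rest. It stands near (529,303) with a closing line of about -112°. The window centre is near (455.5,-10), with yaw about 25°. Now I'll move above the post.

{"op": "step_arm", "data": {
  "motion": [
    {"slide": [45, 16, 0], "dr": [0, 0, -0.1], "jaw": 85},
    {"slide": [98, 36, 0], "dr": [0, 0, -0.3], "jaw": 85},
    {"slide": [152, 56, 0], "dr": [0, 0, -0.3], "jaw": 85},
    {"slide": [206, 75, 10], "dr": [0, 0, -0.3], "jaw": 85},
    {"slide": [260, 95, 25], "dr": [0, 0, -0.3], "jaw": 75},
    {"slide": [312, 114, 40], "dr": [0, 0, -0.3], "jaw": 65},
    {"slide": [357, 130, 60], "dr": [0, 0, -0.3], "jaw": 60},
    {"slide": [357, 130, 80], "dr": [0, 0, -0.3], "jaw": 60}
  ]
}}

```text
clock: 1.1
position: [531.3, 300.5, 150.0]
ee_rot: [0.981, -0.193, -0.0, 0.0]
contact_force: [-1.3, 0.9, -0.3]
gripper_width: 60.1
grasp_force: 0.0
```

```bash
python3 - <<'E'
from h import *
s=arm.read_state();print({k:np.round(s[k],3) for k in("clock","position","ee_rot","contact_force","gripper_width")})
t=optics.get_image("top");d=optics.get_image("side")
r=lambda im,x,y,w,h,k:cv2.resize(im[y:y+h,x:x+w],None,fx=k,fy=k,interpolation=cv2.INTER_CUBIC)
cv2.imwrite("pics/c2.png",np.hstack([r(t,150,170,130,150,3),r(d,235,220,130,150,3)]))
E
```

```text
{'clock': np.float64(1.1), 'position': array([531.299, 300.515, 149.96 ]), 'ee_rot': array([ 0.981, -0.193, -0.   ,  0.   ]), 'contact_force': array([-1.286,  0.852, -0.293]), 'gripper_width': np.float64(60.065)}
```

View pics/c2.png

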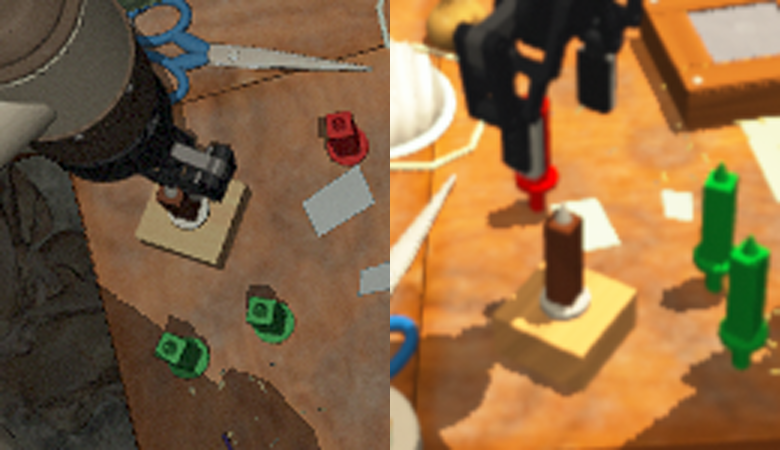

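```bash
python3 - <<'E'
from h import *
for z in (152,157): print(at("side",290.5,266.3,z))
E
```

```text
[531.13356792 301.49153503 152.        ]
[529.57992178 307.77993529 157.        ]
```

{"op": "step_arm", "data": {
  "motion": [
    {"slide": [0, 0, 20], "jaw": 60},
    {"slide": [0, 0, 45], "jaw": 60},
    {"slide": [0, 0, 70], "jaw": 55},
    {"slide": [0, 0, 90], "jaw": 50},
    {"slide": [0, 0, 102], "jaw": 45},
    {"slide": [0, 0, 102], "jaw": 40},
    {"slide": [0, 0, 102], "jaw": 36},
    {"slide": [0, 0, 102], "jaw": 36}
  ]
}}

```text
$.motion[0]: bad value
```

```bash
python3 - <<'E'
from h import *
s=arm.read_state();print({k:np.round(s[k],3) for k in("clock","position","ee_rot","contact_force","gripper_width")})
t=optics.get_image("top");d=optics.get_image("side")
r=lambda im,x,y,w,h,k:cv2.resize(im[y:y+h,x:x+w],None,fx=k,fy=k,interpolation=cv2.INTER_CUBIC)
cv2.imwrite("pics/c3.png",np.hstack([r(t,180,205,65,75,6),r(d,260,270,65,75,6)]))
E
```

```text
{'clock': np.float64(1.2), 'position': array([528.542, 301.229, 148.136]), 'ee_rot': array([ 0.981, -0.192, -0.002,  0.002]), 'contact_force': array([-0.226, -0.059, -0.539]), 'gripper_width': np.float64(60.265)}
```

View pics/c3.png

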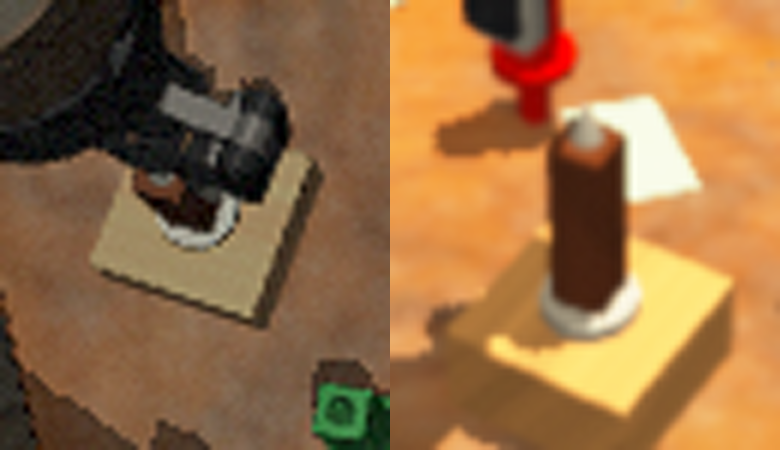

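The arm did not move: that call was refused because dr was missing. The crop shows the same pose above the post. I'll resend it.

{"op": "step_arm", "data": {
  "motion": [
    {"dr": [0, 0, 0], "slide": [0, 0, 20], "jaw": 60},
    {"dr": [0, 0, 0], "slide": [0, 0, 45], "jaw": 60},
    {"dr": [0, 0, 0], "slide": [0, 0, 70], "jaw": 55},
    {"dr": [0, 0, 0], "slide": [0, 0, 90], "jaw": 50},
    {"dr": [0, 0, 0], "slide": [0, 0, 100], "jaw": 45},
    {"dr": [0, 0, 0], "slide": [0, 0, 100], "jaw": 40},
    {"dr": [0, 0, 0], "slide": [0, 0, 100], "jaw": 36},
    {"dr": [0, 0, 0], "slide": [0, 0, 100], "jaw": 36}
  ]
}}

```text
clock: 2.3
position: [530.0, 303.8, 52.3]
ee_rot: [0.982, -0.191, 0.001, -0.001]
contact_force: [0.0, 0.0, 0.4]
gripper_width: 35.8
grasp_force: 0.0
```

```bash
python3 - <<'E'
from h import *
s=arm.read_state();print({k:np.round(s[k],3) for k in("clock","position","ee_rot","contact_force","gripper_width")})
t=optics.get_image("top");d=optics.get_image("side")
r=lambda im,x,y,w,h,k:cv2.resize(im[y:y+h,x:x+w],None,fx=k,fy=k,interpolation=cv2.INTER_CUBIC)
cv2.imwrite("pics/c4.png",np.hstack([r(t,180,205,65,75,6),r(d,260,270,65,75,6)]))
E
```

```text
{'clock': np.float64(2.3), 'position': array([529.972, 303.79 ,  52.331]), 'ee_rot': array([ 0.982, -0.191,  0.001, -0.001]), 'contact_force': array([0.045, 0.015, 0.362]), 'gripper_width': np.float64(35.799)}
```

View pics/c4.png

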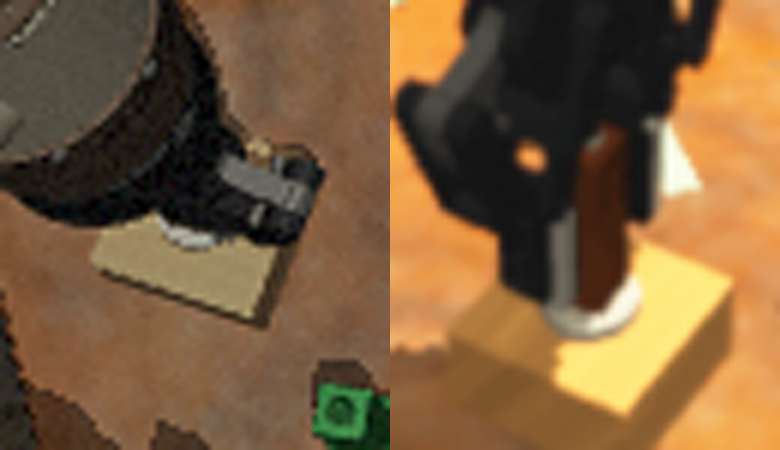

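The crop shows the fingers straddling the handle squarely, with nothing else between them. Close and begin lifting.

{"op": "step_arm", "data": {
  "motion": [
    {"dr": [0, 0, 0], "slide": [0, 0, 0], "jaw": 25},
    {"dr": [0, 0, 0], "slide": [0, 0, 0], "jaw": 16},
    {"dr": [0, 0, 0], "slide": [0, 0, 0], "jaw": 12},
    {"dr": [0, 0, 0], "slide": [0, 0, 0], "jaw": 12},
    {"dr": [0, 0, 0], "slide": [0, 0, 0], "jaw": 12},
    {"dr": [0, 0, 0], "slide": [0, 0, -3], "jaw": 12},
    {"dr": [0, 0, 0], "slide": [0, 0, -8], "jaw": 12},
    {"dr": [0, 0, 0], "slide": [0, 0, -15], "jaw": 12}
  ]
}}

```text
clock: 3.4
position: [529.3, 303.2, 66.2]
ee_rot: [0.982, -0.191, -0.0, 0.0]
contact_force: [0.2, -1.3, -1.1]
gripper_width: 16.7
grasp_force: 58.4
```

```bash
python3 - <<'E'
from h import *
s=arm.read_state();print({k:np.round(s[k],3) for k in("clock","position","ee_rot","contact_force","wrist_torque","gripper_width","grasp_force")})
E
```

```text
{'clock': np.float64(3.4), 'position': array([529.295, 303.162,  66.232]), 'ee_rot': array([ 0.982, -0.191, -0.   ,  0.   ]), 'contact_force': array([ 0.181, -1.279, -1.075]), 'wrist_torque': array([-0.018,  0.017,  0.02 ]), 'gripper_width': np.float64(16.732), 'grasp_force': np.float64(58.443)}
```

{"op": "step_arm", "data": {
  "motion": [
    {"dr": [0, 0, 0], "slide": [0, 0, -20], "jaw": 12},
    {"dr": [0, 0, 0], "slide": [0, 0, -45], "jaw": 12},
    {"dr": [0, 0, 0], "slide": [4, 25, -60], "jaw": 12},
    {"dr": [0, 0, 0], "slide": [11, 72, -64], "jaw": 12},
    {"dr": [0, 0, 0], "slide": [20, 130, -64], "jaw": 12},
    {"dr": [0, 0, 0], "slide": [29, 188, -64], "jaw": 12},
    {"dr": [0, 0, 0], "slide": [38, 246, -64], "jaw": 12},
    {"dr": [0, 0, 0], "slide": [45, 292, -64], "jaw": 12}
  ]
}}

```text
clock: 4.4
position: [461.0, 13.8, 130.9]
ee_rot: [0.982, -0.191, 0.0, -0.0]
contact_force: [0.6, 0.6, -1.6]
gripper_width: 17.4
grasp_force: 58.7
```

{"op": "step_arm", "data": {
  "motion": [
    {"dr": [0, 0, 0], "slide": [2, 15, 0], "jaw": 12},
    {"dr": [0, 0, 0], "slide": [3.5, 26, 0], "jaw": 12},
    {"dr": [0, 0, 0], "slide": [3.5, 26, 10], "jaw": 12},
    {"dr": [0, 0, 0], "slide": [3.5, 26, 22], "jaw": 12},
    {"dr": [0, 0, 0], "slide": [3.5, 26, 32], "jaw": 12},
    {"dr": [0, 0, 0], "slide": [3.5, 26, 38], "jaw": 12},
    {"dr": [0, 0, 0], "slide": [3.5, 26, 38], "jaw": 12},
    {"dr": [0, 0, 0], "slide": [3.5, 26, 38], "jaw": 12}
  ]
}}

```text
clock: 5.4
position: [455.7, -9.6, 92.5]
ee_rot: [0.982, -0.191, 0.0, -0.0]
contact_force: [-0.5, -0.0, -1.8]
gripper_width: 17.6
grasp_force: 58.8
```

```bash
python3 - <<'E'
from h import *
s=arm.read_state();print({k:np.round(s[k],3) for k in("clock","position","ee_rot","contact_force","wrist_torque","gripper_width","grasp_force")})
t=optics.get_image("top");d=optics.get_image("side")
r=lambda im,x,y,w,h,k:cv2.resize(im[y:y+h,x:x+w],None,fx=k,fy=k,interpolation=cv2.INTER_CUBIC)
cv2.imwrite("pics/c5.png",np.hstack([r(t,310,225,100,90,4),r(d,315,180,80,72,5)]))
E
```

```text
{'clock': np.float64(5.4), 'position': array([455.712,  -9.558,  92.481]), 'ee_rot': array([ 0.982, -0.191,  0.   , -0.   ]), 'contact_force': array([-0.537, -0.022, -1.752]), 'wrist_torque': array([-0.08 , -0.012,  0.019]), 'gripper_width': np.float64(17.618), 'grasp_force': np.float64(58.818)}
```

View pics/c5.png

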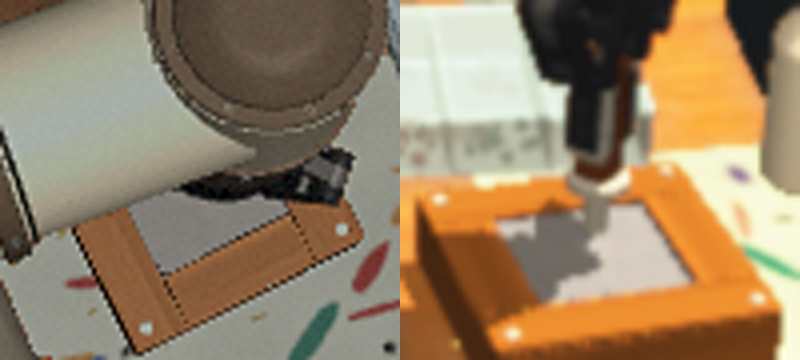

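Side crop: the post hangs upright over the plate, with its pin foot at about side px (354,227.5) and the collar at (354.5,216.5). I'll check this against the predicted pixels.

```bash
python3 - <<'E'
from h import *
p=[455.7,-9.6]
print(proj("side",[*p,47.2]),proj("side",[*p,74.2]),at("side",354.2,227.4,47.2))
W=[(502,218),(640,203),(695,280),(541,302)]
q=np.array([at("side",315+(x-400+.5)/5-.5,180+(y+.5)/5-.5,34)[:2] for x,y in W]);print(q.mean(0))
E
```

```text
[353.29687221 225.56741787] [354.02488563 215.61157234] [452.79391844  -2.11224121  47.2       ]
[454.86463025 -13.3931424 ]
```

{"op": "step_arm", "data": {
  "motion": [
    {"dr": [0, 0, 0], "slide": [0, 0, 4], "jaw": 12},
    {"dr": [0, 0, 0], "slide": [0, 0, 8], "jaw": 12},
    {"dr": [0, 0, 0], "slide": [0, 0, 11], "jaw": 12},
    {"dr": [0, 0, 0], "slide": [0, 0, 12], "jaw": 12},
    {"dr": [0, 0, 0], "slide": [0, 0, 13], "jaw": 12},
    {"dr": [0, 0, 0], "slide": [0, 0, 14], "jaw": 12},
    {"dr": [0, 0, 0], "slide": [0, 0, 14], "jaw": 12},
    {"dr": [0, 0, 0], "slide": [0, 0, 14], "jaw": 12}
  ]
}}

```text
clock: 6.5
position: [455.5, -9.7, 78.5]
ee_rot: [0.982, -0.191, 0.0, -0.0]
contact_force: [-0.2, -0.1, -0.5]
gripper_width: 16.9
grasp_force: 58.8
```

{"op": "step_arm", "data": {
  "motion": [
    {"dr": [0, 0, 0], "slide": [0, 0, 0.5], "jaw": 12},
    {"dr": [0, 0, 0], "slide": [0, 0, 1], "jaw": 12},
    {"dr": [0, 0, 0], "slide": [0, 0, 1.5], "jaw": 12},
    {"dr": [0, 0, 0], "slide": [0, 0, 2], "jaw": 12},
    {"dr": [0, 0, 0], "slide": [0, 0, 2.5], "jaw": 12},
    {"dr": [0, 0, 0], "slide": [0, 0, 2.5], "jaw": 12},
    {"dr": [0, 0, 0], "slide": [0, 0, 2.5], "jaw": 12},
    {"dr": [0, 0, 0], "slide": [0, 0, 2.5], "jaw": 12}
  ]
}}

```text
clock: 7.5
position: [455.6, -9.7, 76.1]
ee_rot: [0.982, -0.191, 0.0, -0.0]
contact_force: [-1.1, 0.9, 5.4]
gripper_width: 17.2
grasp_force: 59.4
```

```bash
python3 - <<'E'
import numpy as np
th=[0.0];b=2.8/2/np.pi;r=lambda t:1.4+b*t
while r(th[-1])<13.2: th.append(th[-1]+.85/np.hypot(r(th[-1]),b))
th=np.array(th);P=np.c_[r(th)*np.cos(th),r(th)*np.sin(th)]
P=np.vstack([[0,0],[.7,0],P]);P=np.round(P,1)
np.save("P.npy",P);print(len(P))
k=0
for i in range(0,len(P)-1,8):
    print(i//8,P[i],(P[i+1:i+9]-P[i]).round(1).tolist())
E
```

```text
230
0 [0. 0.] [[0.7, 0.0], [1.4, 0.0], [1.4, 0.9], [0.9, 1.7], [0.1, 2.1], [-0.8, 2.1], [-1.6, 1.8], [-2.2, 1.3]]
1 [-2.2  1.3] [[-0.5, -0.8], [-0.6, -1.7], [-0.5, -2.5], [-0.2, -3.3], [0.4, -4.0], [1.1, -4.5], [1.9, -4.7], [2.7, -4.8]]
2 [ 0.5 -3.5] [[0.9, 0.1], [1.7, 0.4], [2.4, 0.9], [3.0, 1.6], [3.4, 2.3], [3.6, 3.1], [3.7, 4.0], [3.6, 4.8]]
3 [4.1 1.3] [[-0.2, 0.9], [-0.6, 1.6], [-1.2, 2.3], [-1.9, 2.8], [-2.6, 3.2], [-3.4, 3.5], [-4.3, 3.6], [-5.1, 3.6]]
4 [-1.   4.9] [[-0.9, -0.2], [-1.7, -0.5], [-2.4, -0.9], [-3.0, -1.5], [-3.6, -2.1], [-4.0, -2.9], [-4.4, -3.7], [-4.6, -4.5]]
5 [-5.6  0.4] [[0.0, -0.8], [0.0, -1.7], [0.2, -2.5], [0.6, -3.3], [1.0, -4.1], [1.5, -4.7], [2.1, -5.3], [2.8, -5.8]]
6 [-2.8 -5.4] [[0.8, -0.4], [1.6, -0.7], [2.4, -0.9], [3.3, -0.9], [4.1, -0.9], [5.0, -0.7], [5.8, -0.4], [6.5, 0.0]]
7 [ 3.7 -5.4] [[0.7, 0.5], [1.4, 1.0], [1.9, 1.7], [2.4, 2.4], [2.8, 3.2], [3.1, 4.0], [3.2, 4.8], [3.3, 5.6]]
8 [7.  0.2] [[0.0, 0.9], [-0.1, 1.7], [-0.4, 2.6], [-0.7, 3.4], [-1.1, 4.1], [-1.6, 4.8], [-2.2, 5.4], [-2.8, 6.0]]
9 [4.2 6.2] [[-0.8, 0.4], [-1.5, 0.8], [-2.3
[... 1617 characters left out ...]
4.4, -2.5], [5.2, -2.8], [6.1, -2.9]]
23 [ -1.5 -11.7] [[0.8, -0.2], [1.6, -0.2], [2.5, -0.2], [3.3, -0.1], [4.2, 0.0], [5.0, 0.2], [5.8, 0.4], [6.6, 0.7]]
24 [  5.1 -11. ] [[0.8, 0.4], [1.5, 0.8], [2.3, 1.3], [2.9, 1.8], [3.6, 2.4], [4.2, 3.0], [4.7, 3.6], [5.2, 4.3]]
25 [10.3 -6.7] [[0.5, 0.7], [0.9, 1.4], [1.3, 2.2], [1.6, 3.0], [1.9, 3.8], [2.1, 4.6], [2.2, 5.5], [2.3, 6.3]]
26 [12.6 -0.4] [[0.0, 0.9], [0.0, 1.7], [-0.1, 2.6], [-0.3, 3.4], [-0.5, 4.2], [-0.7, 5.0], [-1.0, 5.8], [-1.4, 6.6]]
27 [11.2  6.2] [[-0.4, 0.8], [-0.8, 1.5], [-1.4, 2.2], [-1.9, 2.8], [-2.5, 3.4], [-3.1, 4.0], [-3.8, 4.5], [-4.5, 5.0]]
28 [ 6.7 11.2] [[-0.7, 0.4], [-1.5, 0.8], [-2.2, 1.2], [-3.0, 1.5], [-3.9, 1.7]]
```

{"op": "step_arm", "data": {
  "motion": [
    {"dr": [0, 0, 0], "slide": [0.7, 0, 0], "jaw": 12},
    {"dr": [0, 0, 0], "slide": [1.4, 0, 0], "jaw": 12},
    {"dr": [0, 0, 0], "slide": [1.4, 0.9, 0], "jaw": 12},
    {"dr": [0, 0, 0], "slide": [0.9, 1.7, 0], "jaw": 12},
    {"dr": [0, 0, 0], "slide": [0.1, 2.1, 0], "jaw": 12},
    {"dr": [0, 0, 0], "slide": [-0.8, 2.1, 0], "jaw": 12},
    {"dr": [0, 0, 0], "slide": [-1.6, 1.8, 0], "jaw": 12},
    {"dr": [0, 0, 0], "slide": [-2.2, 1.3, 0], "jaw": 12}
  ]
}}

```text
clock: 8.5
position: [454.2, -10.0, 76.4]
ee_rot: [0.982, -0.19, 0.001, -0.0]
contact_force: [3.6, -1.6, 4.2]
gripper_width: 17.4
grasp_force: 59.6
```

{"op": "step_arm", "data": {
  "motion": [
    {"dr": [0, 0, 0], "slide": [-0.5, -0.8, 0], "jaw": 12},
    {"dr": [0, 0, 0], "slide": [-0.6, -1.7, 0], "jaw": 12},
    {"dr": [0, 0, 0], "slide": [-0.5, -2.5, 0], "jaw": 12},
    {"dr": [0, 0, 0], "slide": [-0.2, -3.3, 0], "jaw": 12},
    {"dr": [0, 0, 0], "slide": [0.4, -4.0, 0], "jaw": 12},
    {"dr": [0, 0, 0], "slide": [1.1, -4.5, 0], "jaw": 12},
    {"dr": [0, 0, 0], "slide": [1.9, -4.7, 0], "jaw": 12},
    {"dr": [0, 0, 0], "slide": [2.7, -4.8, 0], "jaw": 12}
  ]
}}

```text
clock: 9.5
position: [453.3, -8.2, 75.0]
ee_rot: [0.982, -0.191, -0.004, 0.002]
contact_force: [-4.0, -1.6, 7.9]
gripper_width: 17.4
grasp_force: 60.1
```

{"op": "step_arm", "data": {
  "motion": [
    {"dr": [0, 0, 0], "slide": [0, 0, 0], "jaw": 12},
    {"dr": [0, 0, 0], "slide": [0, 0, 0], "jaw": 12},
    {"dr": [0, 0, 0], "slide": [0, 0, 0], "jaw": 12},
    {"dr": [0, 0, 0], "slide": [0, 0, 0], "jaw": 12},
    {"dr": [0, 0, 0], "slide": [0, 0, 0], "jaw": 12},
    {"dr": [0, 0, 0], "slide": [0, 0, 0], "jaw": 12},
    {"dr": [0, 0, 0], "slide": [0, 0, 0], "jaw": 12},
    {"dr": [0, 0, 0], "slide": [0, 0, 0], "jaw": 12}
  ]
}}

```text
clock: 10.5
position: [453.3, -8.1, 75.0]
ee_rot: [0.982, -0.191, -0.004, 0.002]
contact_force: [-3.3, -2.2, 8.6]
gripper_width: 17.5
grasp_force: 60.1
```

```bash
python3 - <<'E'
from h import *
s=arm.read_state();print({k:np.round(s[k],3) for k in("clock","position","ee_rot","joint_vel","contact_force","wrist_torque")})
E
```

```text
{'clock': np.float64(10.5), 'position': array([453.261,  -8.139,  74.963]), 'ee_rot': array([ 0.982, -0.191, -0.004,  0.002]), 'joint_vel': array([ 0.003, -0.001,  0.002,  0.001, -0.   ,  0.001]), 'contact_force': array([-3.293, -2.21 ,  8.602]), 'wrist_torque': array([-0.757,  0.831,  0.012])}
```

{"op": "step_arm", "data": {
  "motion": [
    {"dr": [0, 0, 0], "slide": [0, 0, -0.5], "jaw": 12},
    {"dr": [0, 0, 0], "slide": [0, 0, -1.0], "jaw": 12},
    {"dr": [0, 0, 0], "slide": [0, 0, -1.5], "jaw": 12},
    {"dr": [0, 0, 0], "slide": [0, 0, -1.5], "jaw": 12},
    {"dr": [0, 0, 0], "slide": [0, 0, -1.5], "jaw": 12},
    {"dr": [0, 0, 0], "slide": [0, 0, -1.5], "jaw": 12},
    {"dr": [0, 0, 0], "slide": [0, 0, -1.5], "jaw": 12},
    {"dr": [0, 0, 0], "slide": [0, 0, -1.5], "jaw": 12}
  ]
}}

```text
clock: 11.5
position: [453.2, -8.1, 76.1]
ee_rot: [0.982, -0.191, -0.004, 0.002]
contact_force: [-1.2, -1.8, 5.9]
gripper_width: 17.0
grasp_force: 59.9
```

```bash
python3 - <<'E'
from h import *
s=arm.read_state();print({k:np.round(s[k],3) for k in("clock","position","ee_rot","joints","contact_force","wrist_torque")})
E
```

```text
{'clock': np.float64(11.5), 'position': array([453.218,  -8.12 ,  76.11 ]), 'ee_rot': array([ 0.982, -0.191, -0.004,  0.002]), 'joints': array([ 0.342,  0.291, -0.6  , -0.001, -0.69 ,  0.844]), 'contact_force': array([-1.169, -1.815,  5.927]), 'wrist_torque': array([-0.841,  0.531, -0.002])}
```

{"op": "step_arm", "data": {
  "motion": [
    {"dr": [0, 0, 0], "slide": [0, 0, -2], "jaw": 12},
    {"dr": [0, 0, 0], "slide": [0, 0, -4], "jaw": 12},
    {"dr": [0, 0, 0], "slide": [0, 0, -5], "jaw": 12},
    {"dr": [0, 0, 0], "slide": [0, 0, -5], "jaw": 12},
    {"dr": [0, 0, 0], "slide": [0, 0, -5], "jaw": 12},
    {"dr": [0, 0, 0], "slide": [0, 0, -5], "jaw": 12},
    {"dr": [0, 0, 0], "slide": [0, 0, -5], "jaw": 12},
    {"dr": [0, 0, 0], "slide": [0, 0, -5], "jaw": 12}
  ]
}}

```text
clock: 12.5
position: [457.2, -6.6, 82.3]
ee_rot: [0.982, -0.191, -0.0, 0.0]
contact_force: [0.4, -0.7, -1.6]
gripper_width: 17.2
grasp_force: 58.7
```

```bash
python3 - <<'E'
from h import *
s=arm.read_state();print({k:np.round(s[k],3) for k in("clock","position","ee_rot","joints","contact_force","wrist_torque")})
t=optics.get_image("top");d=optics.get_image("side")
r=lambda im,x,y,w,h,k:cv2.resize(im[y:y+h,x:x+w],None,fx=k,fy=k,interpolation=cv2.INTER_CUBIC)
cv2.imwrite("pics/c6.png",r(d,300,120,130,130,4))
E
```

```text
{'clock': np.float64(12.5), 'position': array([457.172,  -6.616,  82.308]), 'ee_rot': array([ 0.982, -0.191, -0.   ,  0.   ]), 'joints': array([ 0.343,  0.282, -0.591, -0.   , -0.698,  0.844]), 'contact_force': array([ 0.445, -0.681, -1.552]), 'wrist_torque': array([-0.05 ,  0.004,  0.04 ])}
```

View pics/c6.png

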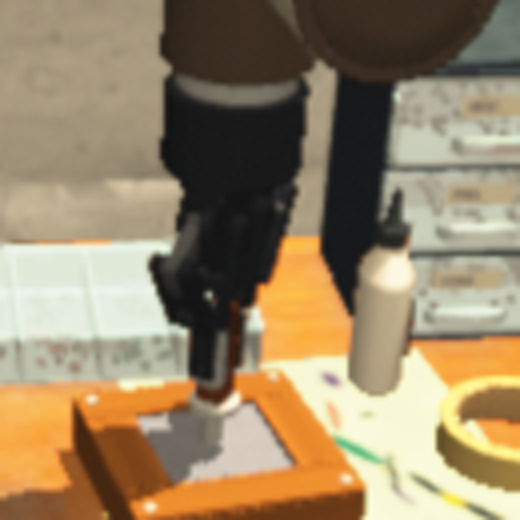

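Image: the post is upright and just above the plate, nothing is touching, and in air the arm is exactly on its command. On the plate, friction drags the compliant arm about 4 mm. I'll therefore sweep straight lines along the stand's axes with a lighter press, re-hopping between lines.

{"op": "step_arm", "data": {
  "motion": [
    {"dr": [0, 0, 0], "slide": [-2, 5, 1], "jaw": 12},
    {"dr": [0, 0, 0], "slide": [-4, 9.8, 4], "jaw": 12},
    {"dr": [0, 0, 0], "slide": [-4, 9.8, 6.2], "jaw": 12},
    {"dr": [0, 0, 0], "slide": [-3.1, 8.9, 6.2], "jaw": 12},
    {"dr": [0, 0, 0], "slide": [-2.2, 7.9, 6.2], "jaw": 12},
    {"dr": [0, 0, 0], "slide": [-1.3, 6.9, 6.2], "jaw": 12},
    {"dr": [0, 0, 0], "slide": [-0.4, 6.0, 6.2], "jaw": 12},
    {"dr": [0, 0, 0], "slide": [0.5, 5.0, 6.2], "jaw": 12}
  ]
}}

```text
clock: 13.6
position: [454.1, -12.2, 76.0]
ee_rot: [0.982, -0.191, -0.002, 0.001]
contact_force: [-3.2, -1.9, 4.9]
gripper_width: 17.0
grasp_force: 59.6
```

{"op": "step_arm", "data": {
  "motion": [
    {"dr": [0, 0, 0], "slide": [0.8, -0.9, 0], "jaw": 12},
    {"dr": [0, 0, 0], "slide": [1.6, -1.8, 0], "jaw": 12},
    {"dr": [0, 0, 0], "slide": [2.5, -2.6, 0], "jaw": 12},
    {"dr": [0, 0, 0], "slide": [3.3, -3.5, 0], "jaw": 12},
    {"dr": [0, 0, 0], "slide": [4.1, -4.4, 0], "jaw": 12},
    {"dr": [0, 0, 0], "slide": [4.9, -5.3, 0], "jaw": 12},
    {"dr": [0, 0, 0], "slide": [5.7, -6.2, 0], "jaw": 12},
    {"dr": [0, 0, 0], "slide": [6.6, -7.0, 0], "jaw": 12}
  ]
}}

```text
clock: 14.6
position: [462.9, -8.2, 76.1]
ee_rot: [0.982, -0.191, -0.002, 0.001]
contact_force: [-3.2, -1.7, 5.9]
gripper_width: 17.0
grasp_force: 59.6
```

{"op": "step_arm", "data": {
  "motion": [
    {"dr": [0, 0, 0], "slide": [0, 0, -4], "jaw": 12},
    {"dr": [0, 0, 0], "slide": [-4.1, -0.8, -3], "jaw": 12},
    {"dr": [0, 0, 0], "slide": [-4.1, -0.8, 0], "jaw": 12},
    {"dr": [0, 0, 0], "slide": [-5, 0.2, 0], "jaw": 12},
    {"dr": [0, 0, 0], "slide": [-5.9, 1.1, 0], "jaw": 12},
    {"dr": [0, 0, 0], "slide": [-6.8, 2.1, 0], "jaw": 12},
    {"dr": [0, 0, 0], "slide": [-7.7, 3, 0], "jaw": 12},
    {"dr": [0, 0, 0], "slide": [-8.5, 4, 0], "jaw": 12}
  ]
}}

```text
clock: 15.6
position: [456.0, -7.8, 76.5]
ee_rot: [0.982, -0.191, 0.001, -0.0]
contact_force: [3.0, 2.2, 3.7]
gripper_width: 17.4
grasp_force: 59.4
```

{"op": "step_arm", "data": {
  "motion": [
    {"dr": [0, 0, 0], "slide": [-0.8, 0.9, 0.2], "jaw": 12},
    {"dr": [0, 0, 0], "slide": [-1.6, 1.8, 0.2], "jaw": 12},
    {"dr": [0, 0, 0], "slide": [-2.5, 2.6, 0.2], "jaw": 12},
    {"dr": [0, 0, 0], "slide": [-3.3, 3.5, 0.2], "jaw": 12},
    {"dr": [0, 0, 0], "slide": [-4.1, 4.4, 0.2], "jaw": 12},
    {"dr": [0, 0, 0], "slide": [-4.9, 5.3, 0.2], "jaw": 12},
    {"dr": [0, 0, 0], "slide": [-5.7, 6.2, 0.2], "jaw": 12},
    {"dr": [0, 0, 0], "slide": [-6.6, 7.0, 0.2], "jaw": 12}
  ]
}}

```text
clock: 16.6
position: [447.0, -11.8, 76.2]
ee_rot: [0.982, -0.191, 0.001, -0.0]
contact_force: [2.7, 1.4, 5.5]
gripper_width: 17.6
grasp_force: 59.5
```

{"op": "step_arm", "data": {
  "motion": [
    {"dr": [0, 0, 0], "slide": [0, 0, -4], "jaw": 12},
    {"dr": [0, 0, 0], "slide": [-1, -3.9, -3], "jaw": 12},
    {"dr": [0, 0, 0], "slide": [-1, -3.9, -0.2], "jaw": 12},
    {"dr": [0, 0, 0], "slide": [-0.1, -4.9, -0.2], "jaw": 12},
    {"dr": [0, 0, 0], "slide": [0.8, -5.8, -0.2], "jaw": 12},
    {"dr": [0, 0, 0], "slide": [1.7, -6.8, -0.2], "jaw": 12},
    {"dr": [0, 0, 0], "slide": [2.6, -7.7, -0.2], "jaw": 12},
    {"dr": [0, 0, 0], "slide": [3.4, -8.7, -0.2], "jaw": 12}
  ]
}}

```text
clock: 17.6
position: [449.0, -6.7, 75.3]
ee_rot: [0.982, -0.191, -0.004, 0.002]
contact_force: [-4.6, -2.1, 6.8]
gripper_width: 17.4
grasp_force: 59.9
```

{"op": "step_arm", "data": {
  "motion": [
    {"dr": [0, 0, 0], "slide": [0.8, -0.9, -0.6], "jaw": 12},
    {"dr": [0, 0, 0], "slide": [1.6, -1.8, -0.6], "jaw": 12},
    {"dr": [0, 0, 0], "slide": [2.5, -2.6, -0.6], "jaw": 12},
    {"dr": [0, 0, 0], "slide": [3.3, -3.5, -0.6], "jaw": 12},
    {"dr": [0, 0, 0], "slide": [4.1, -4.4, -0.6], "jaw": 12},
    {"dr": [0, 0, 0], "slide": [4.9, -5.3, -0.6], "jaw": 12},
    {"dr": [0, 0, 0], "slide": [5.7, -6.2, -0.6], "jaw": 12},
    {"dr": [0, 0, 0], "slide": [6.6, -7.0, -0.6], "jaw": 12}
  ]
}}

```text
clock: 18.6
position: [458.1, -2.5, 75.8]
ee_rot: [0.982, -0.191, -0.004, 0.002]
contact_force: [-4.8, -2.9, 6.4]
gripper_width: 17.4
grasp_force: 59.9
```

{"op": "step_arm", "data": {
  "motion": [
    {"dr": [0, 0, 0], "slide": [1, 1, -4], "jaw": 12},
    {"dr": [0, 0, 0], "slide": [6.7, 7.8, -3], "jaw": 12},
    {"dr": [0, 0, 0], "slide": [6.7, 7.8, 0.5], "jaw": 12},
    {"dr": [0, 0, 0], "slide": [5.8, 8.8, 0.5], "jaw": 12},
    {"dr": [0, 0, 0], "slide": [4.9, 9.7, 0.5], "jaw": 12},
    {"dr": [0, 0, 0], "slide": [4, 10.7, 0.5], "jaw": 12},
    {"dr": [0, 0, 0], "slide": [3.1, 11.6, 0.5], "jaw": 12},
    {"dr": [0, 0, 0], "slide": [2.2, 12.6, 0.5], "jaw": 12}
  ]
}}

```text
clock: 19.6
position: [459.5, -13.3, 76.5]
ee_rot: [0.982, -0.191, 0.001, -0.0]
contact_force: [3.6, 0.8, 3.8]
gripper_width: 17.3
grasp_force: 59.5
```

{"op": "step_arm", "data": {
  "motion": [
    {"dr": [0, 0, 0], "slide": [-0.8, 0.9, 0.2], "jaw": 12},
    {"dr": [0, 0, 0], "slide": [-1.6, 1.8, 0.2], "jaw": 12},
    {"dr": [0, 0, 0], "slide": [-2.5, 2.6, 0.2], "jaw": 12},
    {"dr": [0, 0, 0], "slide": [-3.3, 3.5, 0.2], "jaw": 12},
    {"dr": [0, 0, 0], "slide": [-4.1, 4.4, 0.2], "jaw": 12},
    {"dr": [0, 0, 0], "slide": [-4.9, 5.3, 0.2], "jaw": 12},
    {"dr": [0, 0, 0], "slide": [-5.7, 6.2, 0.2], "jaw": 12},
    {"dr": [0, 0, 0], "slide": [-6.6, 7.0, 0.2], "jaw": 12}
  ]
}}

```text
clock: 20.6
position: [453.6, -16.6, 76.3]
ee_rot: [0.982, -0.191, 0.004, -0.002]
contact_force: [9.8, 0.2, -5.3]
gripper_width: 17.0
grasp_force: 58.5
```

Fz has collapsed and the side force has risen, so the pin has dropped in. I'll centre it and ease down slightly.

{"op": "step_arm", "data": {
  "motion": [
    {"dr": [0, 0, 0], "slide": [1, -0.9, 0], "jaw": 12},
    {"dr": [0, 0, 0], "slide": [2, -1.8, 0], "jaw": 12},
    {"dr": [0, 0, 0], "slide": [3, -2.6, 0], "jaw": 12},
    {"dr": [0, 0, 0], "slide": [3.4, -3, 0], "jaw": 12},
    {"dr": [0, 0, 0], "slide": [3.4, -3, 0.3], "jaw": 12},
    {"dr": [0, 0, 0], "slide": [3.4, -3, 0.6], "jaw": 12},
    {"dr": [0, 0, 0], "slide": [3.4, -3, 1], "jaw": 12},
    {"dr": [0, 0, 0], "slide": [3.4, -3, 1], "jaw": 12}
  ]
}}

```text
clock: 21.6
position: [454.5, -16.2, 75.1]
ee_rot: [0.982, -0.191, 0.0, 0.0]
contact_force: [5.6, -2.8, 0.3]
gripper_width: 17.3
grasp_force: 59.5
```

{"op": "step_arm", "data": {
  "motion": [
    {"dr": [0, 0, 0], "slide": [0.7, 0, 0], "jaw": 12},
    {"dr": [0, 0, 0], "slide": [1.4, 0, 0], "jaw": 12},
    {"dr": [0, 0, 0], "slide": [1.4, 0, 0.5], "jaw": 12},
    {"dr": [0, 0, 0], "slide": [1.4, 0, 1], "jaw": 12},
    {"dr": [0, 0, 0], "slide": [1.4, 0, 1.5], "jaw": 12},
    {"dr": [0, 0, 0], "slide": [1.4, 0, 2], "jaw": 12},
    {"dr": [0, 0, 0], "slide": [1.4, 0, 2.5], "jaw": 12},
    {"dr": [0, 0, 0], "slide": [1.4, 0, 2.5], "jaw": 12}
  ]
}}

```text
clock: 22.6
position: [455.1, -16.9, 72.3]
ee_rot: [0.982, -0.191, -0.001, 0.0]
contact_force: [2.0, -0.6, -0.7]
gripper_width: 17.4
grasp_force: 59.4
```

{"op": "step_arm", "data": {
  "motion": [
    {"dr": [0, 0, 0], "slide": [0, 0, 1], "jaw": 12},
    {"dr": [0, 0, 0], "slide": [0, 0, 2.5], "jaw": 12},
    {"dr": [0, 0, 0], "slide": [0, 0, 4], "jaw": 12},
    {"dr": [0, 0, 0], "slide": [0, 0, 5.5], "jaw": 12},
    {"dr": [0, 0, 0], "slide": [0, 0, 7], "jaw": 12},
    {"dr": [0, 0, 0], "slide": [0, 0, 8.5], "jaw": 12},
    {"dr": [0, 0, 0], "slide": [0, 0, 10], "jaw": 12},
    {"dr": [0, 0, 0], "slide": [0, 0, 10], "jaw": 12}
  ]
}}

```text
clock: 23.6
position: [455.4, -16.8, 62.3]
ee_rot: [0.982, -0.191, -0.0, 0.0]
contact_force: [0.2, -0.1, -1.1]
gripper_width: 17.4
grasp_force: 59.3
```

Force-free. Go on to the collar.

{"op": "step_arm", "data": {
  "motion": [
    {"dr": [0, 0, 0], "slide": [0, 0, 2], "jaw": 12},
    {"dr": [0, 0, 0], "slide": [0, 0, 4], "jaw": 12},
    {"dr": [0, 0, 0], "slide": [0, 0, 5.5], "jaw": 12},
    {"dr": [0, 0, 0], "slide": [0, 0, 6.5], "jaw": 12},
    {"dr": [0, 0, 0], "slide": [0, 0, 7.2], "jaw": 12},
    {"dr": [0, 0, 0], "slide": [0, 0, 7.7], "jaw": 12},
    {"dr": [0, 0, 0], "slide": [0, 0, 7.7], "jaw": 12},
    {"dr": [0, 0, 0], "slide": [0, 0, 7.7], "jaw": 12}
  ]
}}

```text
clock: 24.6
position: [455.7, -16.7, 54.8]
ee_rot: [0.982, -0.191, -0.0, -0.0]
contact_force: [-1.1, 0.6, -1.0]
gripper_width: 17.1
grasp_force: 59.3
```

{"op": "step_arm", "data": {
  "motion": [
    {"dr": [0, 0, 0], "slide": [0, 0, 0.4], "jaw": 12},
    {"dr": [0, 0, 0], "slide": [0, 0, 0.8], "jaw": 12},
    {"dr": [0, 0, 0], "slide": [0, 0, 0.8], "jaw": 12},
    {"dr": [0, 0, 0], "slide": [0, 0, 0.8], "jaw": 22},
    {"dr": [0, 0, 0], "slide": [0, 0, 0.8], "jaw": 32},
    {"dr": [0, 0, 0], "slide": [0, 0, 0.8], "jaw": 42},
    {"dr": [0, 0, 0], "slide": [0, 0, 0.8], "jaw": 45},
    {"dr": [0, 0, 0], "slide": [0, 0, 0.8], "jaw": 45}
  ]
}}

```text
clock: 25.6
position: [455.7, -16.7, 54.0]
ee_rot: [0.982, -0.191, 0.0, -0.0]
contact_force: [0.5, -0.7, -0.3]
gripper_width: 45.2
grasp_force: 0.0
```

{"op": "step_arm", "data": {
  "motion": [
    {"dr": [0, 0, 0], "slide": [0, 0, -5], "jaw": 45},
    {"dr": [0, 0, 0], "slide": [0, 0, -15], "jaw": 45},
    {"dr": [0, 0, 0], "slide": [0, 0, -30], "jaw": 45},
    {"dr": [0, 0, 0], "slide": [0, 0, -50], "jaw": 45},
    {"dr": [0, 0, 0], "slide": [0, 0, -75], "jaw": 45},
    {"dr": [0, 0, 0], "slide": [0, 0, -95], "jaw": 45},
    {"dr": [0, 0, 0], "slide": [0, 0, -110], "jaw": 45},
    {"dr": [0, 0, 0], "slide": [0, 0, -110], "jaw": 45}
  ]
}}

```text
clock: 26.6
position: [456.5, -16.5, 165.7]
ee_rot: [0.982, -0.191, 0.002, -0.001]
contact_force: [0.7, 0.3, -1.4]
gripper_width: 44.5
grasp_force: 0.0
```

```bash
python3 - <<'E'
from h import *
d=optics.get_image("side")
cv2.imwrite("pics/c7.png",cv2.resize(d[130:260,290:420],None,fx=4,fy=4,interpolation=cv2.INTER_CUBIC))
for z in (99,39): print(proj("side",[455.6,-16.7,z])-[290,130])
E
```

```text
[65.08463448 74.68601367]
[63.44901883 96.93849174]
```

View pics/c7.png

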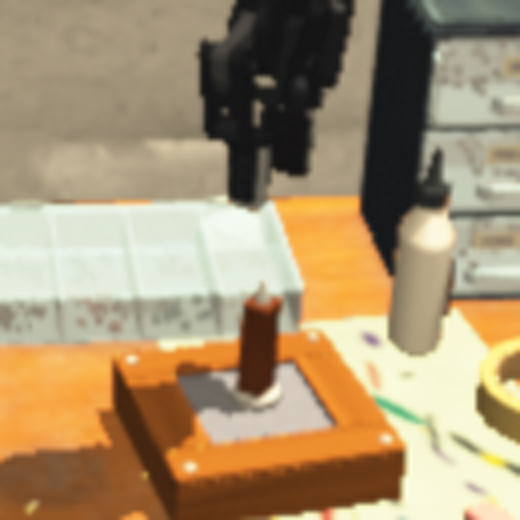

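The post stands upright with its collar on the plate at crop (260,393), and the gripper is clear above it. Handing in.

```bash
python3 -c "
from bench import arm;print(arm.job_done())"
```

```text
the job is handed in; nothing more can be done
None
```

The post is planted upright in the stand's hidden socket with its collar on the plate, the gripper has let go and is clear, and the job was handed in at about 27 s; no verdict came back.

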